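# Hold the magnifier over fresh gold leaf

## Robot

A 6-joint arm with a two-finger parallel gripper is mounted at the origin on the work surface. World frame = base frame: x ahead of the robot, y to its left, z up, the work surface at z = 0. Lengths are in mm, angles in rad, forces in N, time in s.
With the tool pointing down it reaches from about 350 to 775 mm from the base axis. Payload 7.3 kg.
Tool frame: the origin (TCP) lies midway between the tips of the shut fingers; the grasp point (between the pads) lies 19 mm behind it; z points along the fingers, y is the line along which they close (so a half turn about z gives the same grasp; the last joint's range is limited). The gripper opens to 92 mm and grips with 3 to 60 N. Pads are 19 mm wide; open, the fingers measure 130 mm over their backs; the gripper's body (75 mm by 190 mm) begins 47 mm behind the grasp point.
Start: joints at [0.985, 0.342, 1.524, -0, 1.275, -0.146], TCP at [223.512, 475.066, 226.741] pointing down, gripper open.
Joint ranges: [-2.53, 2.53], [-0.77, 2.02], [0.04, 2.7], [-1, 4.14], [0.28, 2.66], [-3.11, 3.11]. Speed limits (rad/s): [2.57, 2.57, 3.14, 3.14, 3.14, 3.14].

## Interface

Orientations are given as [roll, pitch, yaw] about the fixed x, y, z axes, in that order (R = Rz(yaw) Ry(pitch) Rx(roll)).
In Python, from plant import readout, vision, order, models gives the robot as it stands. The module is installed in compiled form; this text tells all that it offers.
- The arm moves only by the tool step_arm, never from a script. Its argument "series" is text: rows parted by semicolons, each of 7 numbers parted by spaces: the gripper's target within -1 to 1 (shut at 1, half-way at 0, fully open at -1), then the shift along the tool's x, y, z each as a share of 80 mm, from -1 to 1, then the turn, a rotation vector about the tool's x, y, z each as a share of 2 pi rad, from -1 to 1. In form: jaw x y z ax ay az; .... A call has 1 to 20 rows; each row is the pose to reach, as a shift and turn from the pose commanded when the call began, along the tool's axes at that moment, turning the shorter way round; what a row does not reach only later rows make up. A row lasts 1/10 s, in which the tool goes at most 50 mm and 8.59 degrees, less where a joint would pass 70% of its speed; a pose out of reach is approached as far as the arm can. A call with a number of a shift or a turn outside -1 to 1 is refused whole. A call with a gripper value outside its range is refused whole. The fingers move at their own pace and stop on an object; the grip force is fixed at half the most. Time passes only in rows, so rows that repeat a pose let the fingers close. It gives the time, the measured TCP pose, the force, the opening and the grip force at its end, in the units of the state.
- readout.get_obs(): the state, without advancing time (a new reading comes with each control period).
- vision.capture(name): name is "side" or "top" or "wrist"; returns a dict with "frame" (480x640x3 uint8, red, green, blue), "depth" (480x640 float32, mm along the optical axis (not along the pixel's ray), 0 where there is no reading), "fovy" (degrees; the focal length in pixels is half the picture's height over the tangent of half this angle, whatever the lens; pixels are square), "cx", "cy" (the principal point, pixels), "k1" (the pictures are not rectified: a ray, as slopes to the right and down, at radius r is drawn at 1 + k1 r^2 times it, then the intrinsics apply), "rvec" (rotation vector, rad) and "tvec" (3), from world to camera coordinates, as OpenCV has them; the wrist camera has in their place "mount" (4x4, takes a point from camera to tool coordinates, whose origin is the TCP and whose axes are the flange's). Camera axes: x right, y down, z forward; pixel columns grow to the right and rows downward; lengths in mm; the calibration is good to about 2 mm. A picture is of the moment at which its call begins: read the wrist's pose just before it.
- order.close_job(): hands the job in; it is judged then, once.
Trained networks look in a picture, given as the dict that the camera call returned (one of the last four; its "shot" number tells which), for a name from the list of things; names that differ only in an ending like _2 or _b are one class to them, and where a whole thing is asked for, a point or a joint stands for the part that bears it (a point fixed in the world has none). Each returns a list of dicts, best first, with "p" (0 to 1); they miss things now and then, are a little off and sometimes report something else, mostly with a low value. They report only what shows in the picture. A call takes as long as a camera call. They do not tell look-alikes from the thing itself.
- models.look_for(picture, thing): "position" ([column, row] in pixels, amid what is visible of it).
- models.pinpoint(picture, thing): "position" ([column, row] in pixels: a listed point, or the origin of a listed thing).
The state is a dict: "time": time; "joint_positions": joint angles; "dq": joint speeds; "tau": joint torques, N m; "tool_pos": TCP position; "tcp_rot": TCP orientation; "contact_force": force on the tool from outside, world axes, zero at the start; "moment": the same for the moment, N m; "grip_width": finger opening in mm; "finger_force": force on a finger pad.
Only numpy, scipy, OpenCV 4.12 (cv2) and the standard library are available. Lean on these libraries where they do the work, as an engineer would, in place of code of your own. Each camera call takes 0.05 s, during which the arm holds its last target. There are 200 camera calls.

## Task

Take the rectangular magnifier out of the tool tray and hold it for me over the strip of gold leaf just laid on the cream-white panel, so that I can inspect the leaf through it: glass level and about 2 cm above the leaf, centred on the strip, its long sides parallel to the strip's. The panel is still wet, so let nothing touch it, and leave the other two tools, the jar and the hand-rest bridge where they are. Do not put the magnifier down: finish while holding it still in the gripper, there in the air.

Things in the scene. Friction and masses are not known exactly. Their poses are not given: they have to be found in the camera images.
- magnifier: Hand magnifier, about 90 g, flat in one of the tray's compartments. Steel frame 92 (x) x 54 (y) mm, 12 mm high, round a rectangular 84 x 46 mm glass. Black flat-sided handle along -x, 18 mm wide, 12 mm high, from 61 to 155 mm from the origin; thin neck between. Origin: centre of the glass in plan, at the underside of frame and handle; z up. Centre of mass about 70 mm along -x.
- magnifier_handle (a point): Point on the magnifier's handle, 85 mm from the glass centre along -x and at the handle's mid-height (6 mm above its underside): a good place to grip, close to the centre of mass. Axes as the magnifier's.
- tray: Wooden tool tray, fixed, 235 mm (x) by 290 mm (y), 32 mm high; floor and walls 6 mm thick. Two walls along x part it into three compartments side by side in y, each 223 mm long and about 88 mm wide; in each lies one tool, handle towards the tray's -x end. Origin: centre of its underside, on the table.
- leaf: Strip of gold leaf laid flat on the panel, 66 mm (x, its long side) by 30 mm (y), less than 1 mm thick. Origin: its centre, on the panel's top face, which is 18 mm above the table; z up.
- panel: Cream-white gessoed wooden panel lying fixed on the table, 280 mm (x) by 240 mm (y), 18 mm thick. Origin: centre of its underside. The leaf strip lies in its +y half, parallel to its x sides to within some degrees.
- bridge: Hand-rest bridge, loose, 450 g: a wooden board 380 mm (x) by 60 mm (y) by 12 mm on two end feet, standing on the table and spanning the panel along x, between the tray and the leaf strip. Top 67 mm above the table. Origin: centre of its footprint, at table level.
- jar: Lidded amber glass jar, loose, 48 mm across, 72 mm high, standing on the table between the tray and the bridge. Origin: centre of its underside.
- round_magnifier: Smaller magnifier with a round glass (frame 54 mm across, 10 mm high) and a black handle reaching 133 mm along -x; lies in another compartment of the tray and stays there. Origin: centre of the glass, at its underside.
- knife: Palette knife with a dark wooden handle 18 mm wide and 14 mm high, 184 mm long in all; lies in another compartment of the tray and stays there. Origin: on its blade, at the handle's underside level, handle along -x.
Not all that is in view belongs to the job. Leave any pink look-alike of the magnifier alone.

How it is judged (in metres and radians):
On the way:
1. the magnifier is lifted out of the tray in the gripper, its underside more than 60 mm above the table (height (world z) of magnifier above 0.06 m and contact force between the fingers and magnifier above 0.3 N), for 0.2 s.
At the end, for the whole second after the job is handed in: Gripper holds the magnifier still: underside 10-32 mm above the leaf, glass centre within 9 mm of the strip's along and across it, long sides within 0.12 rad (handle either way), level within 0.12 rad, touching no panel or bridge; bridge moved under 12 mm, jar and other tools under 15 mm (contact force between the fingers and magnifier above 0.3 N and z of magnifier in the frame of leaf between 0.01 and 0.032 m and x of magnifier in the frame of leaf between -0.009 and 0.009 m and y of magnifier in the frame of leaf between -0.009 and 0.009 m and angle between the x axis of magnifier and the x axis of leaf, either way round below 0.12 rad and angle between magnifier's own z axis and vertical below 0.12 rad and linear speed of magnifier below 0.02 m/s and contact force between magnifier and panel below 0.05 N and contact force between magnifier and bridge below 0.05 N and distance of bridge from where it was at the start of the episode below 0.012 m and distance of each of jar, round_magnifier, knife from where it was at the start of the episode below 0.015 m); the arm keeps its last pose, push and grip.
It fails at once if anything touches the wet panel (contact force between panel and anything else above 0.2 N).
It fails at once if the bridge is shifted by more than 12 mm (distance of bridge from where it was at the start of the episode above 0.012 m).
It fails at once if the jar is shifted by more than 15 mm (distance of jar from where it was at the start of the episode above 0.015 m).
It fails at once if another tool in the tray is shifted by more than 15 mm (distance of any of round_magnifier, knife from where it was at the start of the episode above 0.015 m).
It also fails if it takes over 40 s, if anything falls off the work surface, if the arm or the gripper's body presses on something with over 40 N, if the wrist force passes 120 N, or if a joint passes its speed limit or range.

## Working session

There is one attempt and no reset: what is moved stays moved. The work goes in short steps, Python scripts to look and compute and a tool call to move; the robot and the scene stay as the last step left them, time stands still between calls to the robot, and variables do not carry over. Pictures are saved under pics/ and viewed, at most 10 in all, crops included, and the job is handed in when it is done.

Besides the shell and the picture viewer there is one more tool, called after "Emit:" as a command line: name --argument value ..., lists and objects as JSON in quotes. step_arm: Moves the arm, as the interface text tells. Shift numbers are shares of 80 mm and turn numbers shares of 2 pi rad, none past 1 either way. Its arguments: {"type":"object","properties":{"series":{"type":"string"}},"required":["series"]}

```bash
mkdir -p pics; cat > h.py <<'E'
import numpy as np, cv2
from scipy.spatial.transform import Rotation as R
from plant import readout, vision, order, models
def K(p):
    f=240/np.tan(np.radians(p["fovy"])/2); return f
def ext(p,obs=None):
    # camera->world
    if "mount" in p:
        T=np.eye(4);T[:3,:3]=R.from_euler('xyz',obs["tcp_rot"]).as_matrix();T[:3,3]=obs["tool_pos"]
        return T@np.array(p["mount"])
    T=np.eye(4);T[:3,:3]=R.from_rotvec(np.ravel(p["rvec"])).as_matrix();T[:3,3]=np.ravel(p["tvec"])
    return np.linalg.inv(T)
def ray(p,px):
    f=K(p);d=np.array([[f,0,p["cx"]],[0,f,p["cy"]],[0,0,1]])
    u=cv2.undistortPoints(np.array(px,float).reshape(-1,1,2),d,np.array([p["k1"],0,0,0.])).reshape(-1,2)
    return np.c_[u,np.ones(len(u))]
def onz(p,px,z,obs=None):
    T=ext(p,obs);d=ray(p,px)@T[:3,:3].T
    return T[:3,3]+d*((z-T[2,3])/d[:,2])[:,None]
def save(p,n): cv2.imwrite("pics/"+n,cv2.cvtColor(p["frame"],cv2.COLOR_RGB2BGR))
E
python3 - <<'E'
from h import *
o=readout.get_obs();print(o["tool_pos"],o["tcp_rot"],o["grip_width"])
for n in("top","side"):
    p=vision.capture(n);save(p,n+"0.png");print(n,p["fovy"],p["k1"],ext(p)[:3,3])
    for t,z in(("magnifier",6),("magnifier_handle",12),("leaf",18),("bridge",0),("jar",0),("round_magnifier",6),("knife",6),("tray",0),("panel",0)):
        for d in models.pinpoint(p,t)[:3]: print(t,round(d["p"],2),np.round(d["position"]),onz(p,d["position"],z)[0].round())
E
```

```text
[223.28604748 474.69992616 226.06600013] [-3.14010672e+00 -2.05288570e-04  2.70178244e+00] 91.52551290961148
top 44.24817398086041 -0.0972898102615247 [ 242.27990768 -153.95026135 1277.98084253]
magnifier 0.96 [525. 221.] [ 491. -627.    6.]
magnifier 0.77 [320. 184.] [ 582. -172.    6.]
magnifier 0.6 [394. 335.] [ 247. -324.    6.]
magnifier_handle 0.91 [412. 371.] [ 171. -359.   12.]
magnifier_handle 0.82 [327. 218.] [ 504. -186.   12.]
leaf 0.63 [126. 172.] [614. 261.  18.]
bridge 0.91 [190. 190.] [573. 118.   0.]
bridge 0.23 [320. 182.] [ 587. -172.    0.]
bridge 0.2 [362. 175.] [ 603. -266.    0.]
jar 0.74 [263. 168.] [621. -45.   0.]
knife 0.69 [402. 168.] [ 617. -355.    6.]
tray 0.72 [361. 198.] [ 549. -263.    0.]
panel 0.59 [146. 189.] [578. 219.   0.]
side 42.11946506869768 -0.16257333843750754 [ -598.72892219 -1111.62344469   981.20337961]
magnifier 0.97 [488. 323.] [ 482. -629.    6.]
magnifier 0.87 [368. 240.] [ 578. -182.    6.]
magnifier 0.59 [326. 319.] [ 242. -323.    6.]
magnifier_handle 0.79 [467. 300.] [ 520. -547.   12.]
magnifier_handle 0.75 [353. 249.] [ 510. -183.   12.]
magnifier_handle 0.67 [318. 340.] [ 170. -363.   12.]
bridge 0.95 [296. 208.] [581. 113.   0.]
jar 0.95 [345. 221.] [624. -54.   0.]
jar 0.67 [352. 252.] [ 510. -178.    0.]
jar 0.19 [387. 256.] [ 559. -265.    0.]
round_magnifier 0.71 [397. 248.] [ 601. -266.    6.]
round_magnifier 0.68 [265. 184.] [622. 300.   6.]
knife 0.69 [367. 240.] [ 578. -176.    6.]
knife 0.62 [424. 261.] [ 597. -363.    6.]
tray 0.56 [387. 252.] [ 574. -254.    0.]
panel 0.66 [271. 200.] [569. 212.   0.]
```

View pics/top0.png

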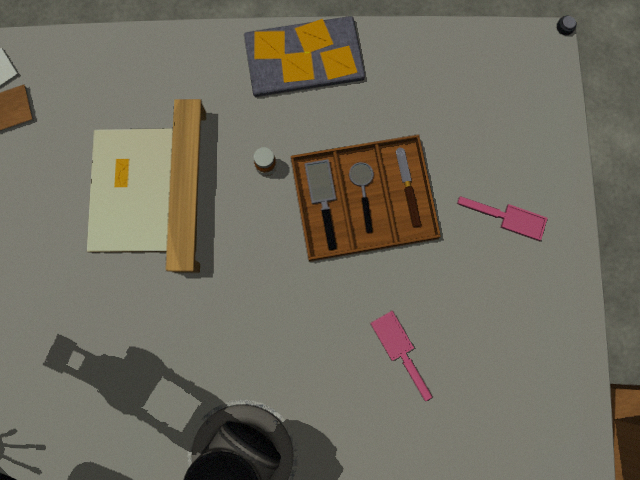

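```bash
python3 - <<'E'
import cv2
a=cv2.imread('pics/top0.png')[130:260,90:440];a=cv2.resize(a,None,fx=2.28,fy=2.28,interpolation=cv2.INTER_CUBIC)
cv2.imwrite('pics/c1.png',a)
E
```

```text
(no output)
```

View pics/c1.png

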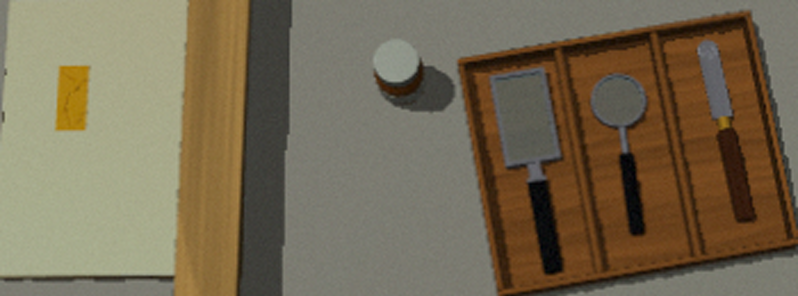

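Top view shows four candidates for the target:
- Rectangular steel magnifier in the tray's left compartment, glass at (320,184) and handle at (327,218).
- Round magnifier at (361,175).
- Two pink look-alikes at (525,221) and (390,340).

I choose the one at (320,184). The close crop confirms it: steel rectangular frame, black handle. The leaf is at (122,173), the bridge at (185,185) and the jar at (264,160).

I'm setting out now, turning the tool to yaw ≈0.18 and travelling high.

Emit:
step_arm --series "0.3 -1 -1 0 0 0 0.4; 0.3 -1 -1 0 0 0 0.4; 0.3 -1 -1 0 0 0 0.4; 0.3 -1 -1 0 0 0 0.4; 0.3 -1 -1 0 0 0 0.4; 0.3 -1 -1 0 0 0 0.4; 0.3 -1 -1 0 0 0 0.4; 0.3 -1 -1 0 0 0 0.4; 0.3 -1 -1 0 0 0 0.4; 0.3 -1 -1 0 0 0 0.4; 0.3 -1 -1 0 0 0 0.4; 0.3 -1 -1 0 0 0 0.4; 0.3 -1 -1 0 0 0 0.4; 0.3 -1 -1 0 0 0 0.4; 0.3 -1 -1 0 0 0 0.4; 0.3 -1 -1 0 0 0 0.4; 0.3 -1 -1 0 0 0 0.4; 0.3 -1 -1 0 0 0 0.4"

```text
time: 2.8
tool_pos: [261.8, 368.6, 226.8]
tcp_rot: [-3.141, -0.0, 0.188]
contact_force: [0.1, -0.1, -0.4]
grip_width: 31.7
finger_force: 0.0
```

Emit:
step_arm --series "0.3 0.9 0.9 0 0 0 0; 0.3 0.9 0.9 0 0 0 0; 0.3 0.9 0.9 0 0 0 0"

```text
time: 3.1
tool_pos: [349.9, 308.9, 226.7]
tcp_rot: [3.141, -0.002, 0.187]
contact_force: [-0.9, 0.0, -0.2]
grip_width: 32.0
finger_force: 0.0
```

Emit:
step_arm --series "0.3 0.85 0.95 0 0 0 0; 0.3 0.85 0.95 0 0 0 0; 0.3 0.85 0.95 0 0 0 0"

```text
time: 3.4
tool_pos: [430.5, 246.8, 226.5]
tcp_rot: [3.141, -0.002, 0.187]
contact_force: [-0.2, 0.1, 0.2]
grip_width: 31.9
finger_force: 0.0
```

Emit:
step_arm --series "0.3 0 1 0 0 0 0; 0.3 0 1 0 0 0 0; 0.3 0 1 0 0 0 0"

```text
time: 3.7
tool_pos: [441.9, 169.0, 226.7]
tcp_rot: [3.141, 0.0, 0.188]
contact_force: [-0.9, 0.4, -0.0]
grip_width: 31.7
finger_force: 0.0
```

Emit:
step_arm --series "0.3 0 1 0 0 0 0; 0.3 0 1 0 0 0 0; 0.3 0 1 0 0 0 0"

```text
time: 4.0
tool_pos: [457.2, 91.2, 226.8]
tcp_rot: [3.141, -0.0, 0.188]
contact_force: [0.2, 1.8, -0.4]
grip_width: 31.9
finger_force: 0.0
```

Emit:
step_arm --series "0.3 0 1 0 0 0 0; 0.3 0 1 0 0 0 0; 0.3 0 1 0 0 0 0"

```text
time: 4.3
tool_pos: [472.5, 13.0, 226.7]
tcp_rot: [3.142, -0.0, 0.187]
contact_force: [0.0, 0.5, -1.2]
grip_width: 32.1
finger_force: 0.0
```

Emit:
step_arm --series "0.3 0 1 0 0 0 0; 0.3 0 1 0 0 0 0; 0.3 0 1 0 0 0 0"

```text
time: 4.6
tool_pos: [487.8, -65.4, 226.5]
tcp_rot: [-3.142, -0.0, 0.187]
contact_force: [0.7, 0.3, 0.2]
grip_width: 32.0
finger_force: 0.0
```

Emit:
step_arm --series "0.3 0 1 0 0 0 0; 0.3 0 1 0 0 0 0; 0.3 0 1 0 0 0 0; 0.3 0 1 0 0 0 0; 0.3 0 1 0 0 0 0"

```text
time: 5.1
tool_pos: [502.0, -141.1, 226.7]
tcp_rot: [-3.14, 0.0, 0.191]
contact_force: [-0.4, 0.0, -0.1]
grip_width: 32.1
finger_force: 0.0
```

```bash
python3 - <<'E'
from h import *
o=readout.get_obs();p=vision.capture("wrist");save(p,"w1.png");print(o["tool_pos"],o["tcp_rot"],np.array(p["mount"]).round(2))
for t,z in(("magnifier",6),("magnifier_handle",12)):
    for d in models.pinpoint(p,t)[:3]: print(t,round(d["p"],2),np.round(d["position"]),onz(p,d["position"],z,o)[0].round(1))
E
```

```text
[ 501.96784361 -141.05259282  226.69422072] [-3.14040587e+00  9.41142434e-05  1.90590560e-01] [[   0.     -0.96   -0.28   76.11]
 [   1.      0.      0.     -0.64]
 [  -0.     -0.28    0.96 -159.08]
 [   0.      0.      0.      1.  ]]
magnifier 0.71 [372. 116.] [ 587.6 -172.6    6. ]
magnifier_handle 0.85 [364. 213.] [ 501.6 -183.6   12. ]
```

View pics/w1.png

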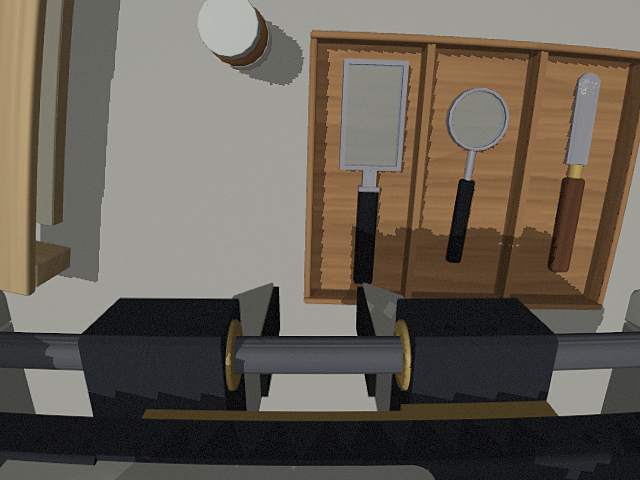

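The wrist view shows the magnifier clearly: glass corners at (345,60), (409,62), (403,170), (341,166), and the handle running from (369,190) to (363,283). Next I compute its axis.

```bash
python3 - <<'E'
from h import *
o=readout.get_obs();p=vision.capture("wrist")
a=onz(p,[[368.5,192],[363.5,270],[376.5,60.5],[371.5,169],[345,60],[409,62],[403,171],[341,167],[328,42],[428,47],[410,298],[316,295]],18,o);print(a.round(1))
for i,j in((0,1),(2,3)): d=a[i]-a[j];print(np.arctan2(d[1],d[0]))
c=a[4:8].mean(0);print(c)
g=cv2.cvtColor(p["frame"],cv2.COLOR_RGB2GRAY)
for r in range(200,280,12):
    w=np.where(g[r,345:390]<45)[0]+345; print(r,w.min(),w.max(),onz(p,[[(w.min()+w.max())/2,r]],18,o)[0].round(1))
E
```

```text
[[ 522.3 -183.8   18. ]
 [ 448.7 -195.9   18. ]
 [ 631.9 -166.    18. ]
 [ 542.9 -181.9   18. ]
 [ 627.1 -140.2   18. ]
 [ 636.2 -193.    18. ]
 [ 546.6 -209.8   18. ]
 [ 539.4 -155.    18. ]
 [ 638.3 -123.6   18. ]
 [ 651.  -205.7   18. ]
 [ 428.9 -246.8   18. ]
 [ 414.9 -156.5   18. ]]
0.16199112051923015
0.17600653791409973
[ 587.35557566 -174.50328158   18.        ]
200 357 376 [ 514.9 -183.7   18. ]
212 356 375 [ 503.9 -185.2   18. ]
224 356 374 [ 492.8 -187.3   18. ]
236 354 373 [ 481.4 -188.4   18. ]
248 354 373 [ 470. -191.   18.]
260 353 372 [ 458.3 -192.7   18. ]
272 352 371 [ 446.4 -194.4   18. ]
```

Emit:
step_arm --series "0.3 -0.09 0.56 0.8 0 0 0.0035; 0.3 -0.09 0.56 0.8 0 0 0.0035; 0.3 -0.09 0.56 0.8 0 0 0.0035; 0.3 -0.09 0.56 0.8 0 0 0.0035"

```text
time: 5.7
tool_pos: [503.4, -188.4, 162.9]
tcp_rot: [-3.141, 0.0, 0.166]
contact_force: [0.2, -0.8, 1.1]
grip_width: 32.3
finger_force: 0.0
```

Emit:
step_arm --series "0.3 0 0 0.9 0 0 0; 0.3 0 0 0.9 0 0 0; 0.3 0 0 0.9 0 0 0; 0.3 0 0 0.9 0 0 0; 0.3 0 0 0.9 0 0 0"

```text
time: 6.2
tool_pos: [504.9, -189.1, 93.1]
tcp_rot: [3.139, -0.003, 0.167]
contact_force: [0.6, 0.1, -0.3]
grip_width: 32.3
finger_force: 0.0
```

```bash
python3 - <<'E'
from h import *
o=readout.get_obs();p=vision.capture("wrist");save(p,"w2.png");print(o["tool_pos"],o["tcp_rot"],np.array(p["mount"]).round(2))
for t,z in(("magnifier",6),("magnifier_handle",12)):
    for d in models.pinpoint(p,t)[:3]: print(t,round(d["p"],2),np.round(d["position"]),onz(p,d["position"],z,o)[0].round(1))
E
```

```text
[ 504.89925341 -189.07170491   93.05817949] [ 3.13906471 -0.00347446  0.16714127] [[   0.     -0.96   -0.28   76.1 ]
 [   1.      0.      0.     -0.64]
 [  -0.     -0.28    0.96 -159.09]
 [   0.      0.      0.      1.  ]]
magnifier 0.97 [312. 103.] [ 587.7 -171.3    6. ]
magnifier_handle 0.63 [309. 246.] [ 505.1 -183.6   12. ]
magnifier_handle 0.37 [475. 102.] [ 604.  -261.6   12. ]
```

View pics/w2.png

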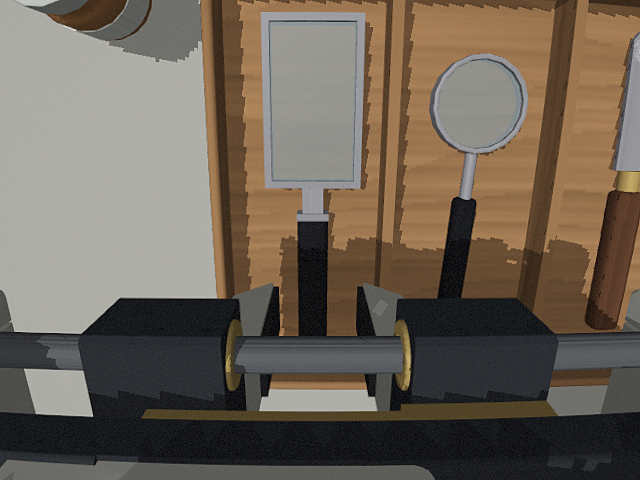

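The handle is centred at column 312 between the fingers (mid at about 317), so it needs about 3.5 mm of correction towards -tool y. The yaw matches.

Emit:
step_arm --series "0.3 0 -0.045 0.4 0 0 0; 0.3 0 -0.045 0.6 0 0 0; 0.3 0 -0.045 0.7 0 0 0; 0.3 0 -0.045 0.8 0 0 0; 0.3 0 -0.045 0.8 0 0 0; 0.3 0 -0.045 0.8 0 0 0; 0.3 0 -0.045 0.8 0 0 0"

```text
time: 7.05
tool_pos: [503.3, -185.5, 27.5]
tcp_rot: [3.141, -0.001, 0.166]
contact_force: [0.1, -0.8, -0.1]
grip_width: 32.0
finger_force: 0.0
```

Emit:
step_arm --series "0.3 0 0 0.1 0 0 0; 0.3 0 0 0.17 0 0 0; 0.3 0 0 0.23 0 0 0; 0.3 0 0 0.23 0 0 0; 0.3 0 0 0.23 0 0 0"

```text
time: 7.55
tool_pos: [502.7, -185.2, 8.0]
tcp_rot: [-3.141, 0.0, 0.166]
contact_force: [0.6, -0.8, 0.5]
grip_width: 32.2
finger_force: 0.0
```

Emit:
step_arm --series "1 0 0 0 0 0 0; 1 0 0 0 0 0 0; 1 0 0 0 0 0 0; 1 0 0 0 0 0 0; 1 0 0 0 0 0 0; 1 0 0 0 0 0 0; 1 0 0 0 0 0 0; 1 0 0 0 0 0 0"

```text
time: 8.35
tool_pos: [503.0, -185.3, 8.5]
tcp_rot: [3.141, -0.0, 0.167]
contact_force: [0.1, -0.4, 2.6]
grip_width: 17.7
finger_force: 30.0
```

Emit:
step_arm --series "1 0 0 -0.1 0 0 0; 1 0 0 -0.3 0 0 0; 1 0 0 -0.5 0 0 0; 1 0 0 -0.75 0 0 0; 1 0 0 -1 0 0 0; 1 0 0 -1 0 0 0"

```text
time: 8.95
tool_pos: [504.2, -185.9, 91.0]
tcp_rot: [3.139, -0.004, 0.167]
contact_force: [-0.2, -1.0, -0.9]
grip_width: 17.8
finger_force: 30.0
```

Emit:
step_arm --series "1 0 0 -0.5 0 0 0; 1 0 0 -0.8 0 0 0; 1 0 0 -0.8 0 0 0; 1 0 0 -0.8 0 0 0"

```text
time: 9.35
tool_pos: [502.3, -185.0, 151.5]
tcp_rot: [-3.141, 0.001, 0.167]
contact_force: [-0.2, 0.3, -2.1]
grip_width: 17.4
finger_force: 30.0
```

```bash
python3 - <<'E'
from h import *
o=readout.get_obs();p=vision.capture("wrist");save(p,"w3.png");print(o["tool_pos"],o["tcp_rot"])
f=K(p);print("f",f)
for t in("magnifier","magnifier_handle"):
    for d in models.pinpoint(p,t)[:2]: print(t,round(d["p"],2),np.round(d["position"]))
# depth at frame rim
D=p["depth"];q=vision.capture("top");h=cv2.cvtColor(q["frame"],cv2.COLOR_RGB2HSV)
m=((h[...,0]>15)&(h[...,0]<28)&(h[...,1]>200)).astype(np.uint8);m[:150]=0;m[195:]=0;m[:,:105]=0;m[:,140:]=0
ys,xs=np.where(m);w=onz(q,np.c_[xs,ys],18)[:,:2].astype(np.float32);print(len(xs),cv2.minAreaRect(w))
E
```

```text
[ 502.34473559 -184.95472703  151.45162718] [-3.14091398e+00  6.86146989e-04  1.66578243e-01]
f 414.56434540956224
magnifier 0.95 [318.  86.]
magnifier_handle 0.66 [316. 309.]
329 ((612.71875, 271.8613586425781), (26.905244827270508, 62.51882553100586), 88.636962890625)
```

View pics/w3.png

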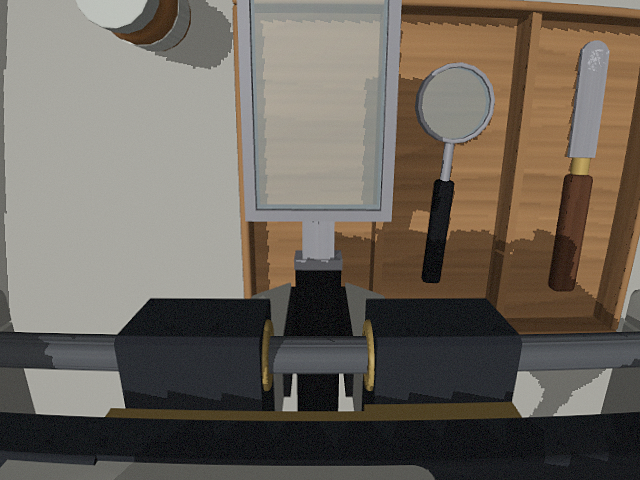

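The magnifier is held straight (frame near edge at row 221, columns 245–391) and the other tools are undisturbed. Now I carry it high over the jar and bridge, stopping about 80 mm short to look at the leaf.

Emit:
step_arm --series "1 0.1 -0.4 0 0 0 0.015; 1 0.2 -0.8 0 0 0 0.03; 1 0.2 -1 0 0 0 0.03; 1 0.2 -1 0 0 0 0.03"

```text
time: 9.95
tool_pos: [504.5, -101.9, 151.6]
tcp_rot: [-3.141, 0.002, -0.017]
contact_force: [0.1, -0.9, 0.2]
grip_width: 17.7
finger_force: 30.0
```

Emit:
step_arm --series "1 0.1 -0.4 0 0 0 0; 1 0.17 -0.8 0 0 0 0; 1 0.17 -0.94 0 0 0 0"

```text
time: 10.25
tool_pos: [520.9, -27.7, 152.0]
tcp_rot: [-3.141, 0.0, -0.019]
contact_force: [0.4, -0.4, -1.3]
grip_width: 17.6
finger_force: 30.0
```

Emit:
step_arm --series "1 0 -0.4 0 0 0 0; 1 0 -0.8 0 0 0 0; 1 0 -0.94 0 0 0 0"

```text
time: 10.55
tool_pos: [522.0, 47.5, 152.0]
tcp_rot: [-3.141, 0.0, -0.019]
contact_force: [-0.1, -0.4, -0.9]
grip_width: 17.5
finger_force: 30.0
```

Emit:
step_arm --series "1 0 -0.4 0 0 0 0; 1 0 -0.8 0 0 0 0; 1 0 -0.94 0 0 0 0"

```text
time: 10.85
tool_pos: [524.0, 122.5, 152.1]
tcp_rot: [3.142, -0.0, -0.02]
contact_force: [0.7, -0.2, -0.2]
grip_width: 17.7
finger_force: 30.0
```

Emit:
step_arm --series "1 0 -0.4 0 0 0 0; 1 0 -0.8 0 0 0 0; 1 0 -0.94 0 0 0 0; 1 0 -0.94 0 0 0 0; 1 0 -0.94 0 0 0 0; 1 0 -0.94 0 0 0 0"

```text
time: 11.45
tool_pos: [525.7, 195.2, 152.3]
tcp_rot: [3.141, 0.0, -0.023]
contact_force: [0.1, 0.2, -1.1]
grip_width: 17.3
finger_force: 30.0
```

```bash
python3 - <<'E'
from h import *
o=readout.get_obs();p=vision.capture("wrist");save(p,"w4.png");print(o["tool_pos"],o["tcp_rot"])
for t in("magnifier","leaf"):
    for d in models.pinpoint(p,t)[:2]: print(t,round(d["p"],2),np.round(d["position"]),onz(p,d["position"],18,o)[0].round(1))
h=cv2.cvtColor(p["frame"],cv2.COLOR_RGB2HSV)
m=((h[...,0]>15)&(h[...,0]<28)&(h[...,1]>200)&(h[...,2]>120)).astype(np.uint8)
n,l,s,c=cv2.connectedComponentsWithStats(m)
for i in np.argsort(-s[1:,4])[:3]+1:
    ys,xs=np.where(l==i);w=onz(p,np.c_[xs,ys],18,o)[:,:2].astype(np.float32);print(s[i],c[i],cv2.minAreaRect(w))
E
```

```text
[525.69179594 195.1586883  152.26211751] [ 3.14106301e+00  1.98272988e-04 -2.32160040e-02]
magnifier 0.92 [317.  92.] [618.7 194.2  18. ]
leaf 0.96 [205. 104.] [612.6 270.3  18. ]
```

View pics/w4.png

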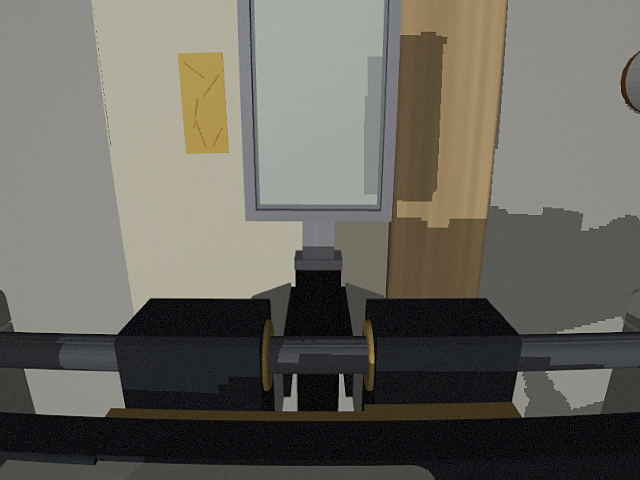

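The leaf is clear at corners (178,53), (222,52), (228,152), (187,154). The frame's near edge is at row 221, columns 245–391.

```bash
python3 - <<'E'
from h import *
o=readout.get_obs();p=vision.capture("wrist")
L=onz(p,[[178,53],[222,52],[228,152.5],[187,154]],18,o);c=L.mean(0);v=(L[0]+L[1]-L[2]-L[3])/2
print(L.round(1),c,np.linalg.norm(v),np.arctan2(v[1],v[0]))
zt=o["tool_pos"][2]
T=R.from_euler('xyz',o["tcp_rot"]).as_matrix()
def tool(px,z): return ((onz(p,px,z,o)-o["tool_pos"])@T).round(1)
print(tool([[245.5,221],[391.5,221],[238.5,0],[400,0],[296,252],[342,252],[318,251]],zt+9.7))
D=p["depth"]
for q in [(248,200),(244,60),(242,5),(388,200),(392,60),(395,5),(318,216),(318,100),(318,240),(318,262)]:
    d=D[q[1],q[0]];P=ray(p,[q])[0]*d;M=np.array(p["mount"]);print(q,(M[:3,:3]@P+M[:3,3]).round(1))
E
```

```text
[[646.6 286.6  18. ]
 [646.  257.   18. ]
 [579.9 257.8  18. ]
 [579.7 286.9  18. ]] [613.04973221 272.05281918  18.        ] 66.50278410039544 -0.008047180868040366
[[ 39.  -27.4  -9.7]
 [ 39.1  26.9  -9.7]
 [114.  -26.7  -9.7]
 [114.1  26.5  -9.7]
 [ 26.9  -8.8  -9.7]
 [ 26.9   8.7  -9.7]
 [ 27.3  -0.4  -9.7]]
(248, 200) [ 47.1 -26.  -10.6]
(244, 60) [ 95.1 -25.4 -10.3]
(242, 5) [112.  -25.3 -11.5]
(388, 200) [ 47.1  25.1 -10.4]
(392, 60) [ 95.   24.3 -10.8]
(395, 5) [112.5  24.8  -9.9]
(318, 216) [ 41.1  -0.5 -10.5]
(318, 100) [82.1 -0.5 -6.5]
(318, 240) [31.6 -0.4 -9.5]
(318, 262) [ 23.3  -0.4 -10.7]
```

Emit:
step_arm --series "1 0 -0.4 0 0 0 0; 1 0.01 -0.8 0 0 0 0; 1 0.01 -0.98 0 0 0 0; 1 0.01 -0.98 0 0 0 0; 1 0.01 -0.98 0 0 0 0; 1 0.01 -0.98 0 0 0 0"

```text
time: 12.25
tool_pos: [528.1, 273.9, 152.3]
tcp_rot: [3.141, 0.0, -0.023]
contact_force: [-0.3, -0.9, -0.7]
grip_width: 17.5
finger_force: 30.0
```

Emit:
step_arm --series "1 0 0 0.3 0 0 0; 1 0 0 0.6 0 0 0; 1 0 0 0.8 0 0 0; 1 0 0 0.9 0 0 0; 1 0 0 0.9 0 0 0; 1 0 0 0.9 0 0 0; 1 0 0 0.9 0 0 0"

```text
time: 12.95
tool_pos: [528.8, 275.2, 81.5]
tcp_rot: [-3.141, -0.002, -0.022]
contact_force: [-0.3, 0.4, -1.9]
grip_width: 18.0
finger_force: 30.0
```

Down another ~39 mm, gently.

Emit:
step_arm --series "1 0 0 0.15 0 0 0; 1 0 0 0.3 0 0 0; 1 0 0 0.42 0 0 0; 1 0 0 0.48 0 0 0; 1 0 0 0.48 0 0 0; 1 0 0 0.48 0 0 0; 1 0 0 0.48 0 0 0; 1 0 0 0.48 0 0 0"

```text
time: 13.75
tool_pos: [528.3, 275.2, 42.4]
tcp_rot: [-3.141, -0.001, -0.022]
contact_force: [-0.4, 0.7, -0.6]
grip_width: 17.8
finger_force: 30.0
```

```bash
python3 - <<'E'
from h import *
o=readout.get_obs();p=vision.capture("wrist");save(p,"w5.png");print(o["tool_pos"],o["tcp_rot"])
L=models.pinpoint(p,"leaf")
for d in L[:2]: print(d["p"],d["position"],onz(p,d["position"],18,o)[0].round(1))
for d in models.pinpoint(p,"magnifier")[:2]: print(d["p"],d["position"],onz(p,d["position"],40,o)[0].round(1))
E
```

```text
[528.32362068 275.22936639  42.40686224] [-3.14122013e+00 -9.15416294e-04 -2.18878991e-02]
0.63 [315.1, 89.7] [614.5 274.9  40. ]
```

View pics/w5.png

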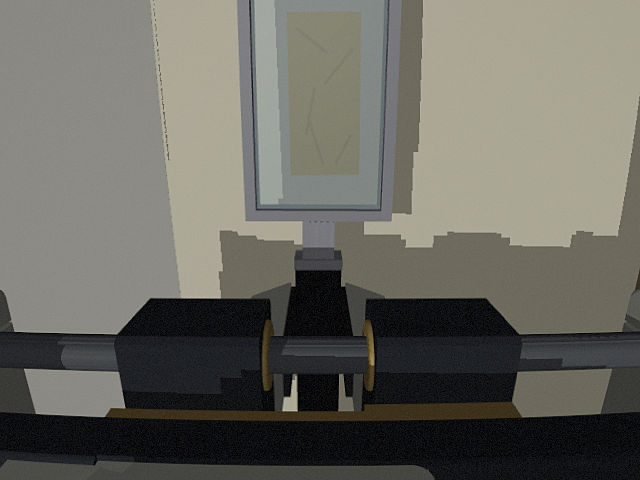

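The leaf shows through the glass at columns about 289–360 and rows 11–175. The frame is centred at column 318, so the leaf sits a little to +tool y.

```bash
python3 - <<'E'
from h import *
o=readout.get_obs();p=vision.capture("wrist")
T=R.from_euler('xyz',o["tcp_rot"]).as_matrix()
L=(onz(p,[[286.5,11],[361,12],[359,175],[291,175]],18.3,o)-o["tool_pos"])@T
v=(L[0]+L[1]-L[2]-L[3])/2;print(L.round(1),L.mean(0).round(1),"yaw in tool",np.arctan2(v[1],v[0]))
E
```

```text
[[118.3 -13.3  24. ]
 [118.   16.9  24. ]
 [ 51.6  17.7  24. ]
 [ 51.6 -12.3  24. ]] [84.9  2.2 24. ] yaw in tool -0.01267442528573236
```

Glass centre in the tool frame is (85, -0.3) and the leaf's is (84.9, 2.2), so I shift +2.5 mm along tool y and settle.

Emit:
step_arm --series "1 0 0.03 0 0 0 0; 1 0 0.03 0 0 0 0; 1 0 0.03 0 0 0 0; 1 0 0.03 0 0 0 0; 1 0 0.03 0 0 0 0; 1 0 0.03 0 0 0 0; 1 0 0.03 0 0 0 0; 1 0 0.03 0 0 0 0"

```text
time: 14.75
tool_pos: [528.0, 272.7, 41.9]
tcp_rot: [-3.142, -0.0, -0.022]
contact_force: [0.9, 0.1, -0.4]
grip_width: 17.7
finger_force: 30.0
```

```bash
python3 -c "
from plant import readout,order
o=readout.get_obs();print(o['tool_pos'],o['tcp_rot'],abs(o['dq']).max(),o['finger_force'])
print(order.close_job())"
```

```text
[527.97357813 272.71198784  41.94215595] [-3.14153234e+00 -3.39512765e-05 -2.19680646e-02] 0.0019965508995809095 29.992282390594482
the job is handed in; nothing more can be done
None
```

I handed the job in with the rectangular magnifier held still and level, about 2 cm above the gold leaf by my measurements, centred on the strip and parallel to it; the hand-in gave no verdict back.

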